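# Open the cell tabbing jig and run the carrier out

## Robot

A 6-joint arm with a two-finger parallel gripper is mounted at the origin on a cart in front of the work surface, level with it; the furniture and walls round the work are solid. World frame = base frame: x ahead of the robot, y to its left, z up, the work surface at z = 0. Lengths are in mm, angles in rad, forces in N, time in s.
With the tool pointing down it reaches from about 275 to 1000 mm from the base axis. Payload 8.4 kg.
Tool frame: the origin (TCP) lies between the finger pads; the fingertips stand 22 mm ahead of it and the grasp point (between the pads) lies 3 mm ahead of it (r.nose_length is the z of the fingertips in the tool frame, in mm); z points along the fingers, y is the line along which they close (so a half turn about z gives the same grasp; the last joint's range is limited). The gripper opens to 85 mm and grips with 20 to 120 N. Pads are 22 mm wide; open, the fingers measure 114 mm over their backs; the gripper's body (76 mm by 85 mm) begins 54 mm behind the grasp point. The pads swing forward as they close: fully open they stand 13 mm farther back than shut.
Start: joints at [-1.147, 0.353, 1.633, -0, 1.155, -0.002], TCP at [258.155, -569.196, 253.281] pointing down, gripper open.
Joint ranges: [-2.63, 2.63], [-0.92, 2.1], [0.06, 2.66], [-1.3, 4.44], [0, 2.69], [-3.02, 3.02]. Speed limits (rad/s): [2.22, 2.22, 2.79, 3.14, 3.14, 3.14].

## Interface

Orientations are given as [roll, pitch, yaw] about the fixed x, y, z axes, in that order (R = Rz(yaw) Ry(pitch) Rx(roll)).
In Python, from rig import r gives the robot as it stands.
- The arm moves only by the shell command python3 steer.py 'ROWS' [FORCE]. ROWS is a JSON list of rows, 1 to 5 of them, each of 7 numbers: a rotation vector rx, ry, rz in a scale on which 1.0 is pi rad, then dx, dy, dz in shares of 200 mm (1.0 is 200 mm), then the opening from 0.0 (shut) to 1.0 (fully open); each row shifts and turns the commanded pose from where the row before left it, along the tool's axes as they then stand; what a row does not reach is not made up. A row lasts 1/12 s, in which the tool goes at most 41.7 mm and 0.125 rad, less where a joint would pass 70% of its speed; a pose out of reach is approached as far as the arm can. The fingers move at their own pace and stop on an object; FORCE is the grip in N (left out, the last holds). Time passes only in rows, so rows that do not move let the fingers close. It prints the time, the measured TCP pose, the force, the opening and the grip force at its end. Shift and turn numbers lie between -1 and 1, and a call with a number outside is refused. Input that does not fit is refused with a message, and nothing moves.
- r.sense(): the state, without advancing time (a new reading comes with each control period).
- r.grab_frame(name): name is "side" or "top"; returns the picture (480x640x3 uint8, red, green, blue); there is no depth.
- r.camera_params(name): a dict with "fx", "fy", "cx", "cy" (pixels), "dist_coeffs" ([k1, k2, p1, p2, k3] as OpenCV has them; the pictures are not rectified), "rvec" (rotation vector, rad) and "tvec" (3), from world to camera coordinates, as OpenCV has them. Camera axes: x right, y down, z forward; pixel columns grow to the right and rows downward; lengths in mm; the calibration is good to about 2 mm. A picture is of the moment at which its call begins. camera_params takes no time and is no camera call.
- r.sign_off(): hands the job in; it is judged then, once.
The state is a dict: "clock": time; "qpos": joint angles; "qvel": joint speeds; "joint_efforts": joint torques, N m; "eef_pos": TCP position; "tcp_rot": TCP orientation; "contact_force": force on the tool from outside, world axes, zero at the start; "wrist_torque": the same for the moment, N m; "opening": opening from 0.0 (shut) to 1.0 (fully open); "grasp_force": force on a finger pad.
Only numpy, scipy, OpenCV 4.12 (cv2) and the standard library are available. Lean on these libraries where they do the work, as an engineer would, in place of code of your own. Each camera call takes 0.05 s, during which the arm holds its last target. There are 200 camera calls.

## Task

The cell in the tabbing jig is soldered. With closed fingers, push the blue hold-down frame up by its black bar, smoothly and without gripping or flinging it, until it passes its balance point and stays raised on its own against its back stops. Then push the black carrier along its track, away from the robot, until it is fully home against the end stop at the far end, without lifting it out of the track, and leave the side cutters, the tape roll and the solder reel where they lie.

Things in the scene. Friction and masses are not known exactly. Their poses are not given: they have to be found in the camera images.
- jig: aluminium jig fixed to the bench. Origin at bench level; x points to the robot's left (to the hinge), y towards the robot along the track, z up (mm below). Base plate 12 thick (its top is the deck), x -80 to 95, y -125 to 130. Rails 13 high on the deck, inner faces at x -57 and +37. Bearing blocks 90 high at x 75, y -15 and 125; posts 68 high under the frame's arms at x -74, y -2 and 112
- hinge (a point): middle of the frame's hinge axis, 75 mm above the bench, at jig x 75, y 55 mm; the hinge axis is the jig's y. Two blue arms 57 mm either side of it carry the frame; two 38 mm thick steel counterweights stand 47 mm above it when the frame is down and swing out to the side away from the bar, to 65 mm beyond the hinge, as the frame rises
- hold_down (a joint): frame hinge, rad: 0 level over the carrier, grows as the bar goes up, 1.745 (10 degrees past upright, leaning away from the carrier) at the back stops. Below its balance point, near 0.95, it falls down again; past it, it goes over by itself, slowed by a damper (about 1 s), and stays. About 2 N up at the bar starts it. Tongues hanging from its arms block both ends of the carrier while it is down
- grip_bar (a point): middle of the frame's black bar, 14 mm diameter, 106 mm free length between the arms, along the jig's y, 175 mm from the hinge. Down, its axis is 75 mm above the bench and 20 mm outside the right edge of the base plate, with bare bench beneath, so a fingertip tilted to the left can go under it from the right; raised it is about 250 mm high
- carrier: loose black block with a dark blue solar cell on top, 90 (x) x 90 (y) x 22 mm high, about 0.3 kg. Origin at the centre of its underside, axes parallel to the jig's. It lies on the deck between the rails with 2 mm play a side, at jig y 55 mm. Push its near end face, 45 mm from the origin, away from the robot (-y of the jig); home is jig y -65 mm, 120 mm of travel
- end_stop (a point): middle of the end stop's face that the carrier comes up against, at the far end of the track, 23 mm above the bench; axes parallel to the jig's. The block is 92 mm wide, 13 mm thick, its top 34 mm above the bench
- side_cutters: blue-handled side cutters, 47 x 132 x 14 mm, lying loose to the right of the far part of the jig, origin at the centre of the underside; leave alone
- film_tape: orange roll of film tape, 72 mm diameter, 20 mm high, loose to the left of the jig, origin at the centre of the underside; leave alone
- solder_reel: reel with green flanges, 60 mm diameter, 45 mm high, loose to the right of the jig, origin at the centre of the underside; leave alone

How it is judged:
By the outcome, as a careful person would: the job done as asked, in the order asked, and still so for the second after the job is handed in, with the robot touching nothing.
It also fails if it takes over 58 s, if anything falls off the work surface, if the arm or the gripper's body presses on something with over 40 N, if the wrist force passes 120 N, or if a joint passes its speed limit or range.

## Working session

There is one attempt and no reset: what is moved stays moved. The work goes in short steps, Python scripts to look and compute and a shell command to move; the robot and the scene stay as the last step left them, time stands still between calls to the robot, and variables do not carry over. Pictures are saved under pics/ and viewed, at most 10 in all, crops included, and the job is handed in when it is done.

```bash
ls; mkdir -p pics
python3 - <<'E'
from rig import r
import cv2
for n in("top","side"):
    cv2.imwrite(f"pics/{n}0.png",r.grab_frame(n)[:,:,::-1]); p=r.camera_params(n); print(n,p)
print(r.sense(), r.nose_length)
E
```

```text
pics
rig.py
steer.py
top {'fx': 526.1931526512501, 'fy': 526.1931526512501, 'cx': 323.7584318930529, 'cy': 242.8265656738494, 'dist_coeffs': array([0.01131934, 0.        , 0.        , 0.        , 0.        ]), 'rvec': array([ 2.15060621, -2.09139762,  0.2005932 ]), 'tvec': array([ -78.99776876,  554.32698435, 1041.17499658])}
side {'fx': 509.3936804985788, 'fy': 509.3936804985788, 'cx': 318.3000027408367, 'cy': 246.7438297767697, 'dist_coeffs': array([0.00192303, 0.        , 0.        , 0.        , 0.        ]), 'rvec': array([ 0.40572342, -2.58542789,  1.49430758]), 'tvec': array([487.89798698, 176.58517813, 902.41465028])}
{'clock': 0.1, 'qpos': array([-1.14738381e+00,  3.53605040e-01,  1.63406006e+00, -6.29564069e-06,
        1.15519058e+00, -2.42354418e-03]), 'qvel': array([-0.00028029, -0.00406654, -0.00370458, -0.00053219, -0.0011581 ,
        0.00099456]), 'joint_efforts': array([ 1.25537554e-03, -6.06356692e+01, -3.42820323e+01,  1.97624622e-04,
        3.93130467e-03, -1.41607072e-05]), 'eef_pos': array([ 257.99773299, -568.82729607,  252.6202743 ]), 'tcp_rot': array([-3.14032962e+00,  2.69548630e-06,  4.25838613e-01]), 'contact_force': array([-0.01998481,  0.12235545,  0.44090601]), 'wrist_torque': array([0.02643209, 0.02153263, 0.00066531]), 'grasp_force': 0.0, 'opening': 1.0020015646767286} 22.0
```

View pics/top0.png

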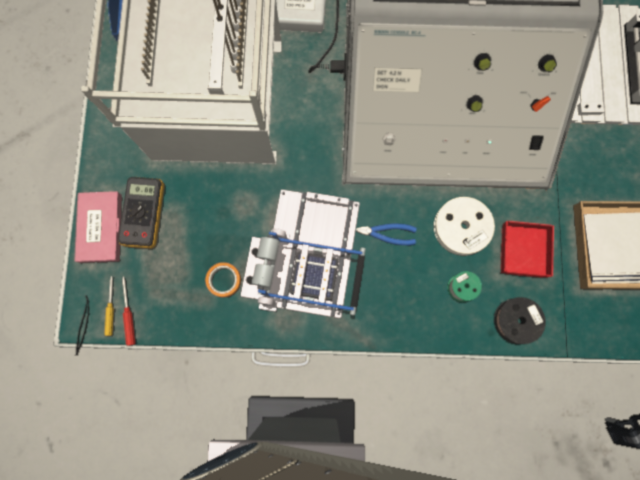

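View pics/side0.png

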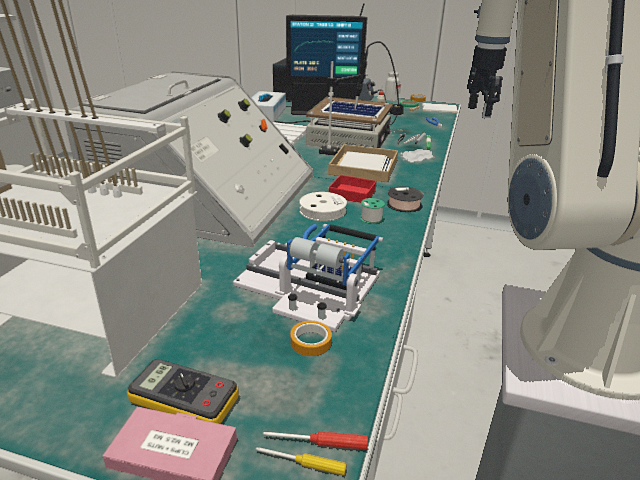

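The top view shows the jig at about (305,255), turned roughly 10°. The bar runs from about (363,250) to (352,313), the cutters are at (390,233), the tape at (222,280) and the green reel at (465,287). I'll zoom in for the corners.

```bash
cat > h.py <<'E'
import cv2,numpy as np
from rig import r
def cam(n):
    p=r.camera_params(n);K=np.array([[p['fx'],0,p['cx']],[0,p['fy'],p['cy']],[0,0,1]])
    return K,p['dist_coeffs'],p['rvec'],p['tvec']
def ray(n,uv):
    K,d,rv,t=cam(n);R=cv2.Rodrigues(rv)[0]
    q=cv2.undistortPoints(np.array([[uv]],float),K,d)[0,0]
    return -R.T@t, R.T@np.array([q[0],q[1],1])
def onz(n,uv,z):
    c,d=ray(n,uv);return c+d*(z-c[2])/d[2]
def proj(n,P):
    K,d,rv,t=cam(n);return cv2.projectPoints(np.array(P,float).reshape(-1,3),rv,t,K,d)[0][:,0]
E
python3 - <<'E'
import cv2
a=cv2.imread('pics/top0.png')[180:330,230:430]
cv2.imwrite('pics/c1.png',cv2.resize(a,None,fx=4,fy=4,interpolation=cv2.INTER_CUBIC))
E
```

```text
(no output)
```

View pics/c1.png

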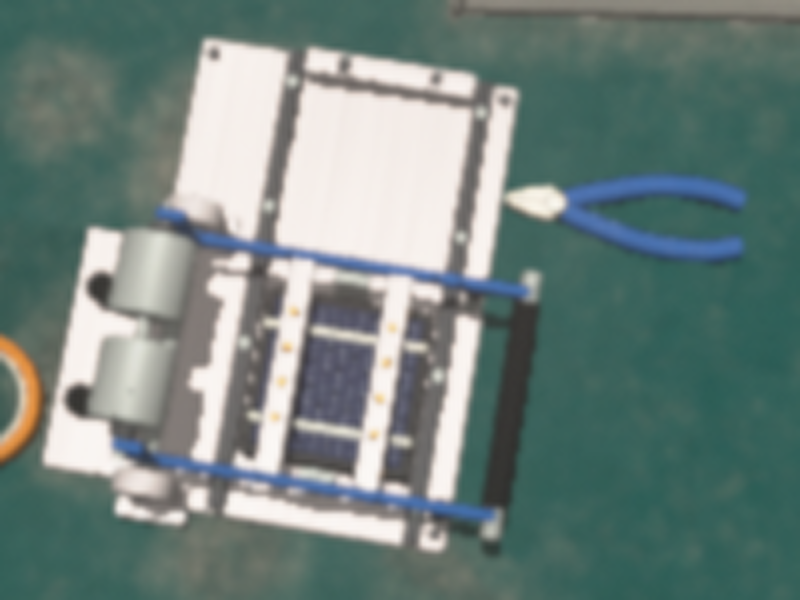

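The crop gives deck corners TL (205,40), TR (518,90) and BR (445,550), and a bar axis from (523,300) to (497,510). In full-image pixels that is /4 + (230,180).

```bash
cat >> h.py <<'E'
def full(x,y): return ((x+.5)/4-.5+230,(y+.5)/4-.5+180)
E
python3 - <<'E'
from h import *
C={(95,-125):(205,40),(-80,-125):(518,90),(-80,130):(445,550)}
J=np.array(list(C),float);W=np.array([onz('top',full(*v),12)[:2] for v in C.values()])
print(W.round(1),np.linalg.norm(W[0]-W[1]),np.linalg.norm(W[1]-W[2]))
a=J-J.mean(0);b=W-W.mean(0)
th=np.arctan2((a[:,0]*b[:,1]-a[:,1]*b[:,0]).sum(),(a*b).sum())
R=np.array([[np.cos(th),-np.sin(th)],[np.sin(th),np.cos(th)]]);t=W.mean(0)-R@J.mean(0)
print('th',th,'t',t,'res',(J@R.T+t-W).round(1))
w=lambda x,y,z:[*(R@[x,y]+t),z]
pts=dict(bar_far=(-100,2,75),bar_near=(-100,108,75),carrier_near=(0,100,34),hinge=(75,55,75),stop=(0,-110,23))
for k,v in pts.items(): 
    P=w(*v); print(k,np.round(P,1),proj('top',P).round(1),((proj('top',P)-[230,180])*4).round(0),proj('side',P).round(0))
for p in((523,300),(497,510)): print('bar meas',onz('top',full(*p),75).round(1))
# side crop
s=cv2.imread('pics/side0.png')[210:350,220:400]
cv2.imwrite('pics/c2.png',cv2.resize(s,None,fx=4,fy=4,interpolation=cv2.INTER_CUBIC))
for n,c in(('cut',full(505,198)),('reel',(465,287)),('tape',(222,280))): 
    P=onz('top',c,{'cut':10,'reel':45,'tape':20}[n]);print(n,P.round(),'jig',(R.T@(P[:2]-t)).round())
E
```

```text
[[ 680.7   34.3]
 [ 657.1 -138.3]
 [ 406.3 -103.7]] 174.15101240376563 253.16634428375974
th 1.434769155661102 t [544.65780125 -42.32693401] res [[ 0.7  0.6]
 [ 0.6 -0.3]
 [-1.3 -0.3]]
bar_far [ 529.1 -141.1   75. ] [[361.7 255. ]] [[527. 300.]] [[330. 227.]]
bar_near [ 424.1 -126.8   75. ] [[353.7 306.8]] [[495. 507.]] [[376. 238.]]
carrier_near [445.6 -28.8  34. ] [[305.5 296.5]] [[302. 466.]] [[354. 276.]]
hinge [500.3  39.4  75. ] [[272.  266.6]] [[168. 346.]] [[318. 272.]]
stop [653.6 -57.2  23. ] [[322.1 201.3]] [[368.  85.]] [[263. 256.]]
bar meas [ 529.8 -138.5   75. ]
bar meas [ 423.5 -127.1   75. ]
cut [ 597. -132.   10.] jig [-82. -64.]
reel [ 473. -357.   45.] jig [-321.   28.]
tape [477. 149.  20.] jig [181.  93.]
```

View pics/c2.png

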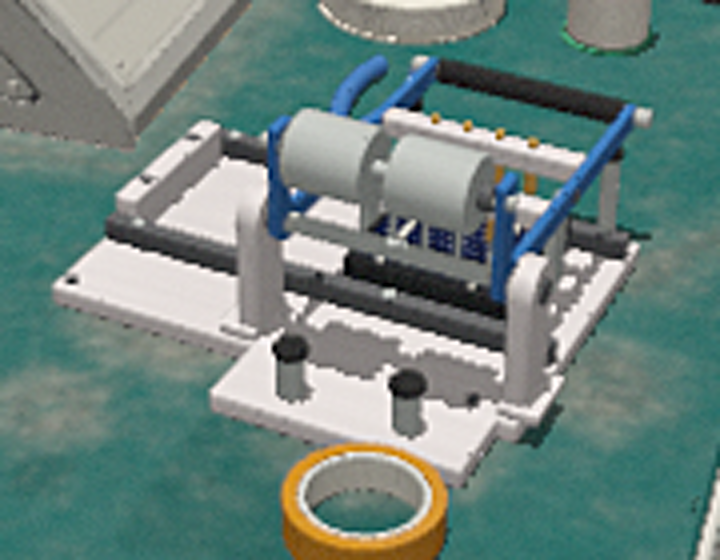

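The side view confirms it: the bar ends are at (375,238) and (330,227) against predictions of (376,238) and (330,227). So the jig pose is good to about 2 mm. Next I'll work out the first moves.

```bash
cat >> h.py <<'E'
from scipy.spatial.transform import Rotation as Ro
TH=1.4348;T=np.array([544.7,-42.3])
RJ=np.array([[np.cos(TH),-np.sin(TH)],[np.sin(TH),np.cos(TH)]])
def w(x,y,z): return np.array([*(RJ@[x,y]+T),z])
def jig(P): return np.array([*(RJ.T@(np.array(P[:2])-T)),P[2]])
def tilt(a): return Ro.from_euler('xyz',[np.pi,0,TH])*Ro.from_rotvec([0,a,0])
def go(P,Rt=None):
    s=r.sense();R0=Ro.from_euler('xyz',s['tcp_rot']);d=R0.inv().apply(np.array(P)-s['eef_pos'])
    print('jig now',jig(s['eef_pos']).round(1),'d tool',d.round(1), 'rot',(R0.inv()*Rt).as_rotvec().round(3) if Rt else '','F',s['contact_force'].round(1),'q',s['qpos'].round(2),'t',s['clock'])
E
python3 - <<'E'
from h import *
go(w(-220,55,253),tilt(0)); go(w(-220,55,253),tilt(1.05))
E
```

```text
jig now [-560.5  212.7  252.6] d tool [ 3.148e+02 -2.042e+02 -1.000e-01] rot [-1.000e-03 -1.000e-03 -1.009e+00] F [-0.   0.1  0.4] q [-1.15  0.35  1.63 -0.    1.16 -0.  ] t 0.1
jig now [-560.5  212.7  252.6] d tool [ 3.148e+02 -2.042e+02 -1.000e-01] rot [ 0.527  0.956 -0.912] F [-0.   0.1  0.4] q [-1.15  0.35  1.63 -0.    1.16 -0.  ] t 0.1
```

The manual's scale: shifts go in shares of 200 mm and turns go in shares of pi rad. Converting my numbers, 26 mm / 200 = 0.13, 20 mm / 200 = 0.1.

```bash
python3 steer.py '[[0,0,0,0.05,-0.035,0,0],[0,0,0,0.1,-0.065,0,0],[0,0,0,0.13,-0.085,0,0],[0,0,0,0.13,-0.085,0,0],[0,0,0,0.13,-0.085,0,0]]' 40
python3 steer.py '[[0,0,0,0.13,-0.085,0,0],[0,0,0,0.13,-0.085,0,0],[0,0,0,0.13,-0.085,0,0],[0,0,0,0.13,-0.085,0,0],[0,0,0,0.13,-0.085,0,0]]'
python3 steer.py '[[0,0,0,0.13,-0.085,0,0],[0,0,0,0.13,-0.085,0,0],[0,0,0,0.09,-0.06,0,0],[0,0,0,0.04,-0.025,0,0],[0,0,0,0,0,0,0]]'
python3 -c "
from h import *
go(w(-220,55,253),tilt(1.05))"
```

```text
clock: 0.52
eef_pos: [327.7, -457.9, 253.0]
tcp_rot: [-3.141, -0.0, 0.425]
contact_force: [0.7, 0.6, 0.4]
opening: 0.299
grasp_force: 0.0
clock: 0.93
eef_pos: [410.9, -326.5, 253.2]
tcp_rot: [-3.141, -0.0, 0.426]
contact_force: [1.3, 0.5, -0.2]
opening: 0.003
grasp_force: 0.0
clock: 1.35
eef_pos: [461.1, -248.1, 253.2]
tcp_rot: [-3.141, -0.0, 0.428]
contact_force: [-0.1, -0.2, -0.8]
opening: -0.001
grasp_force: 0.0
jig now [-215.3   54.9  253.2] d tool [-2.6  4.   0.2] rot [ 0.526  0.956 -0.909] F [-0.1 -0.2 -0.8] q [-0.5   0.2   1.85  0.    1.1   0.65] t 1.35
```

Scaled: 0.08 rad / 3.1416 = 0.0255.

```bash
python3 steer.py '[[0.014,0.0255,-0.0242,0,0,0,0],[0.014,0.0255,-0.0242,0,0,0,0],[0.014,0.0255,-0.0242,0,0,0,0],[0.014,0.0255,-0.0242,0,0,0,0],[0.014,0.0255,-0.0242,0,0,0,0]]'
python3 steer.py '[[0.014,0.0255,-0.0242,0,0,0,0],[0.014,0.0255,-0.0242,0,0,0,0],[0.014,0.0255,-0.0242,0,0,0,0],[0.014,0.0255,-0.0242,0,0,0,0],[0.014,0.0255,-0.0242,0,0,0,0]]'
python3 steer.py '[[0.014,0.0255,-0.0242,0,0,0,0],[0.014,0.0255,-0.0242,0,0,0,0],[0,0,0,0,0,0,0],[0,0,0,0,0,0,0]]'
python3 -c "
from h import *
go(w(-165,55,60),tilt(1.05))"
```

```text
clock: 1.77
eef_pos: [459.8, -251.1, 254.0]
tcp_rot: [-2.997, -0.436, 0.784]
contact_force: [-0.8, 0.7, -0.0]
opening: 0.002
grasp_force: 0.0
clock: 2.18
eef_pos: [459.4, -251.6, 253.5]
tcp_rot: [-3.03, -0.888, 1.191]
contact_force: [-0.3, 0.7, 0.6]
opening: 0.002
grasp_force: 0.0
clock: 2.52
eef_pos: [459.9, -251.0, 251.8]
tcp_rot: [-3.139, -1.053, 1.43]
contact_force: [-0.6, 0.0, -0.4]
opening: -0.001
grasp_force: 0.0
jig now [-218.3   55.7  251.8] d tool [-140.3    0.8  141.3] rot [ 0.002 -0.003 -0.002] F [-0.6  0.  -0.4] q [-0.9   0.6   1.63  0.69  1.74 -0.95] t 2.5167
```

Scaled: -20 mm / 200 = -0.1, -10 mm / 200 = -0.05.

```bash
python3 steer.py '[[0,0,0,-0.05,0,0.05,0],[0,0,0,-0.1,0,0.1,0],[0,0,0,-0.1,0,0.1,0],[0,0,0,-0.1,0,0.1,0],[0,0,0,-0.1,0,0.1,0]]'
python3 steer.py '[[0,0,0,-0.1,0,0.1,0],[0,0,0,-0.1,0,0.1,0],[0,0,0,-0.05,0,0.05,0],[0,0,0,-0.03,0,0,0],[0,0,0,0,0,0,0]]'
python3 - <<'E'
from h import *
go(w(-118,55,50),tilt(1.05))
cv2.imwrite('pics/s1.png',cv2.resize(r.grab_frame('side')[130:330,220:460,::-1],None,fx=3,fy=3))
E
```

```text
clock: 2.93
eef_pos: [465.0, -216.3, 129.8]
tcp_rot: [3.137, -1.049, 1.438]
contact_force: [0.1, -0.8, -0.8]
opening: -0.001
grasp_force: 0.0
clock: 3.35
eef_pos: [467.3, -201.4, 56.9]
tcp_rot: [3.139, -1.053, 1.437]
contact_force: [0.5, -1.2, 1.1]
opening: -0.003
grasp_force: 0.0
jig now [-168.1   55.1   56.9] d tool [18.8  0.1 47. ] rot [ 0.001 -0.003  0.001] F [ 0.5 -1.2  1.1] q [-0.84  0.86  1.73  0.73  1.45 -1.15] t 3.35
```

View pics/s1.png

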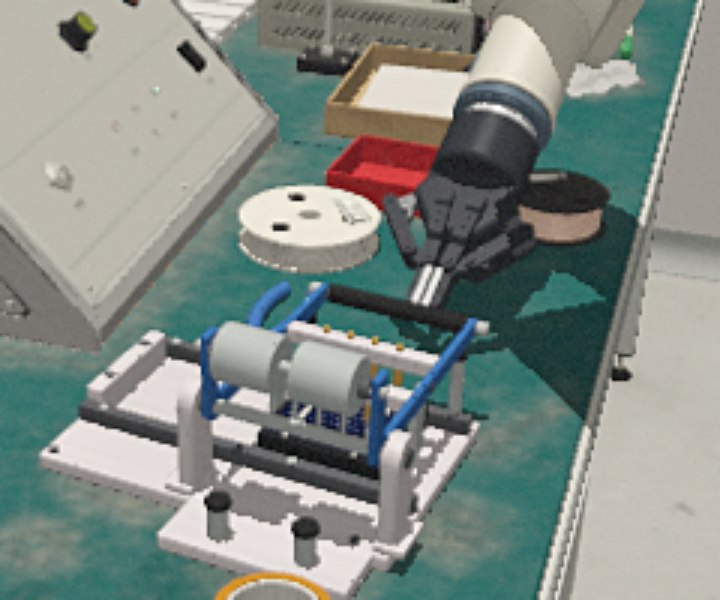

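The gripper is just outside the bar and roughly centred on it: fingertips at crop (425,300), bar from (330,290) to (475,325). Next I slide under the bar and lift until it touches.

Scaled: 12 mm / 200 = 0.06, 10 mm / 200 = 0.05.

```bash
python3 steer.py '[[0,0,0,0.01,0,0.04,0],[0,0,0,0.02,0,0.06,0],[0,0,0,0.025,0,0.06,0],[0,0,0,0.025,0,0.05,0],[0,0,0,0.015,0,0.025,0]]'
python3 steer.py '[[0,0,0,0,0,0,0],[0,0,0,0.005,0,0,0],[0,0,0,0.01,0,-0.005,0]]'
python3 - <<'E'
from h import *
go(w(-118,55,64),tilt(1.05))
E
```

```text
clock: 3.82
eef_pos: [474.1, -149.2, 50.7]
tcp_rot: [3.139, -1.054, 1.438]
contact_force: [-1.0, -0.3, -0.8]
opening: 0.001
grasp_force: 0.0
clock: 4.07
eef_pos: [474.5, -151.0, 53.5]
tcp_rot: [3.137, -1.053, 1.439]
contact_force: [1.2, 0.3, 1.2]
opening: 0.003
grasp_force: 0.0
jig now [-117.2   54.8   53.5] d tool [ 8.7 -0.2 -5.9] rot [ 0.001 -0.003  0.002] F [1.2 0.3 1.2] q [-0.78  0.84  1.8   0.79  1.39 -1.17] t 4.0667
```

Run:
```python
from h import *
def pose(f):
    a=1.05-.6*f;n=np.array([np.cos(a),np.sin(a)]);d=np.array([np.sin(a),-np.cos(a)])
    p=np.array([75-175*np.cos(f),75+175*np.sin(f)])-18*n-6*d
    return w(p[0],55,p[1]),tilt(a)
go(*pose(0))
for f in np.arange(0,1.3,.2):
    P0,A=pose(f);P1,B=pose(f+.2);M=Ro.from_rotvec((A.inv()*B).as_rotvec()/2)
    print(f.round(1),jig(P0).round(0),((A*M).inv().apply(P1-P0)/5).round(2),((A.inv()*B).as_rotvec()/5).round(3))
```

```text
jig now [-117.2   54.8   53.5] d tool [ 9.2 -0.2 -1.8] rot [ 0.001 -0.003  0.002] F [1.2 0.3 1.2] q [-0.78  0.84  1.8   0.79  1.39 -1.17] t 4.0667
0.0 [-114.   55.   62.] [ 6.34 -0.   -3.66] [-0.    -0.024 -0.   ]
0.2 [-112.   55.   99.] [ 6.58  0.   -3.16] [ 0.    -0.024 -0.   ]
0.4 [-103.   55.  134.] [ 6.78  0.   -2.64] [ 0.    -0.024  0.   ]
0.6 [-87.  55. 167.] [ 6.93 -0.   -2.1 ] [-0.    -0.024 -0.   ]
0.8 [-65.  55. 196.] [ 7.04  0.   -1.55] [ 0.    -0.024  0.   ]
1.0 [-38.  55. 220.] [ 7.11 -0.   -1.  ] [ 0.    -0.024 -0.   ]
1.2 [ -7.  55. 238.] [ 7.13 -0.   -0.44] [-0.    -0.024  0.   ]
```

First I make gentle contact and raise it to about 0.4, then check.

Scaled: 2 mm / 200 = 0.01, -1 mm / 200 = -0.005.

```bash
python3 steer.py '[[0,0,0,0.01,0,-0.005,0],[0,0,0,0.01,0,-0.005,0],[0,0,0,0.01,0,0,0],[0,0,0,0.01,0,0,0],[0,0,0,0.005,0,0,0]]'
python3 steer.py '[[0,-0.0038,0,0.015,0,-0.01,0],[0,-0.0076,0,0.03,0,-0.018,0],[0,-0.0076,0,0.0315,0,-0.018,0],[0,-0.0076,0,0.0315,0,-0.018,0],[0,-0.0076,0,0.0315,0,-0.018,0]]'
python3 steer.py '[[0,-0.0076,0,0.0325,0,-0.016,0],[0,-0.0076,0,0.0325,0,-0.016,0],[0,-0.0076,0,0.0325,0,-0.016,0],[0,-0.0076,0,0.0325,0,-0.016,0],[0,-0.0076,0,0.0325,0,-0.015,0]]'
python3 - <<'E'
from h import *
go(w(-103,55,134),tilt(.81))
cv2.imwrite('pics/s2.png',cv2.resize(r.grab_frame('side')[130:330,220:460,::-1],None,fx=3,fy=3))
E
```

```text
clock: 4.48
eef_pos: [474.8, -148.2, 62.6]
tcp_rot: [3.137, -1.053, 1.439]
contact_force: [-0.4, -0.5, -0.2]
opening: 0.0
grasp_force: 0.0
clock: 4.9
eef_pos: [474.6, -147.4, 94.8]
tcp_rot: [3.139, -0.943, 1.437]
contact_force: [-0.7, -0.2, -3.3]
opening: -0.0
grasp_force: 0.9
clock: 5.32
eef_pos: [475.7, -139.6, 130.4]
tcp_rot: [3.138, -0.822, 1.437]
contact_force: [-1.4, -2.7, -0.5]
opening: -0.001
grasp_force: 1.4
jig now [-105.8   55.1  130.4] d tool [ 4.6  0.1 -0.4] rot [ 0.002 -0.012  0.002] F [-1.4 -2.7 -0.5] q [-0.7   0.58  1.88  0.7   1.29 -0.98] t 5.3167
```

View pics/s2.png

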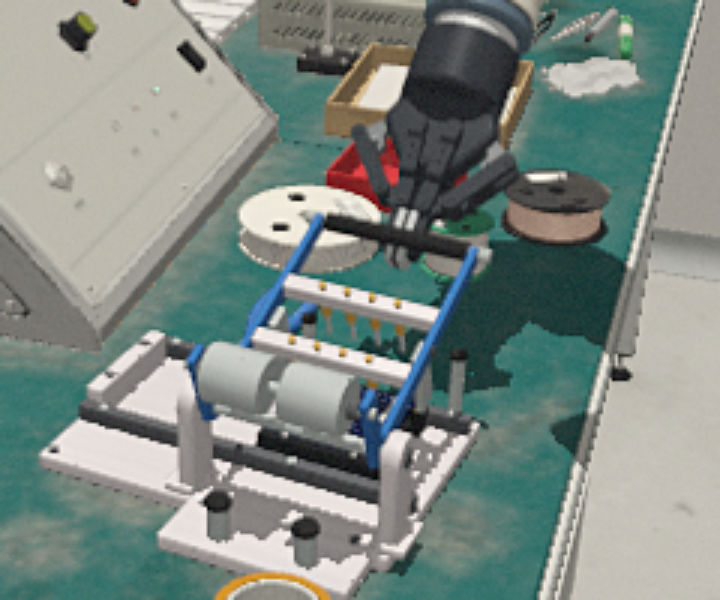

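The frame is about 0.4 rad up. The bar lies across the shut fingers at crop (405,240), inside the arms. I'll carry on past the balance point, slowing at the end.

Scaled: 6.8 mm / 200 = 0.034, -2.6 mm / 200 = -0.013, -0.024 rad / 3.1416 = -0.0076.

```bash
python3 steer.py '[[0,-0.0076,0,0.034,0,-0.013,0],[0,-0.0076,0,0.034,0,-0.013,0],[0,-0.0076,0,0.034,0,-0.013,0],[0,-0.0076,0,0.034,0,-0.013,0],[0,-0.0076,0,0.034,0,-0.013,0]]'
python3 steer.py '[[0,-0.0076,0,0.0345,0,-0.0105,0],[0,-0.0076,0,0.0345,0,-0.0105,0],[0,-0.0076,0,0.0345,0,-0.0105,0],[0,-0.0076,0,0.0345,0,-0.0105,0],[0,-0.0076,0,0.0345,0,-0.0105,0]]'
python3 steer.py '[[0,-0.0076,0,0.035,0,-0.0075,0],[0,-0.0076,0,0.035,0,-0.0075,0],[0,-0.0064,0,0.03,0,-0.0065,0],[0,-0.0064,0,0.03,0,-0.0065,0],[0,-0.0064,0,0.03,0,-0.006,0]]'
python3 steer.py '[[0,-0.0064,0,0.025,0,-0.004,0],[0,-0.0064,0,0.025,0,-0.004,0],[0,-0.0064,0,0.025,0,-0.004,0],[0,-0.0064,0,0.025,0,-0.0035,0],[0,-0.0032,0,0.015,0,-0.002,0]]'
python3 - <<'E'
from h import *
go(w(-20,55,230),tilt(.37))
cv2.imwrite('pics/s3.png',cv2.resize(r.grab_frame('side')[130:330,220:460,::-1],None,fx=3,fy=3))
E
```

```text
clock: 5.78
eef_pos: [477.9, -124.0, 163.7]
tcp_rot: [3.139, -0.703, 1.437]
contact_force: [0.1, -0.9, -0.6]
opening: -0.001
grasp_force: 0.8
clock: 6.2
eef_pos: [480.6, -102.9, 193.2]
tcp_rot: [3.139, -0.583, 1.436]
contact_force: [0.0, -0.1, -0.7]
opening: -0.003
grasp_force: 0.4
clock: 6.62
eef_pos: [483.5, -79.0, 215.4]
tcp_rot: [3.139, -0.476, 1.436]
contact_force: [-0.3, -0.2, -0.1]
opening: -0.002
grasp_force: 0.2
clock: 7.03
eef_pos: [486.1, -59.6, 228.4]
tcp_rot: [3.139, -0.386, 1.437]
contact_force: [0.1, 0.3, -0.1]
opening: -0.002
grasp_force: 0.0
jig now [-25.1  55.7 228.4] d tool [5.3 0.7 0.5] rot [ 0.002 -0.016  0.002] F [ 0.1  0.3 -0.1] q [-0.37  0.22  1.94  0.42  1.11 -0.45] t 7.0333
```

View pics/s3.png

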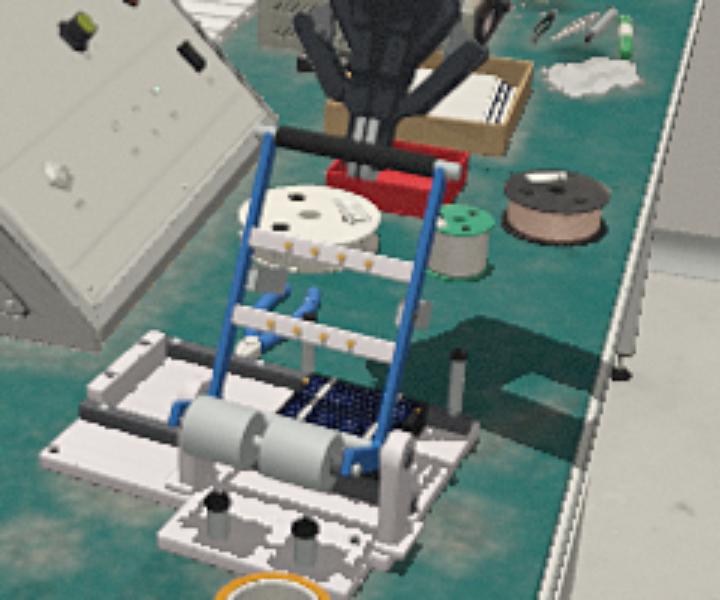

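The force is zero, and the bar has just left the fingers at crop (360,160). I hold, then back off to the right and check whether the frame goes over.

Scaled: 3 mm / 200 = 0.015, 2 mm / 200 = 0.01.

```bash
python3 steer.py '[[0,0,0,0.015,0,0,0],[0,0,0,0.015,0,0,0],[0,0,0,0.01,0,0,0],[0,0,0,0,0,0,0],[0,0,0,0,0,0,0]]'
python3 steer.py '[[0,0,0,0,0,0,0],[0,0,0,0,0,0,0],[0,0,0,0,0,0,0],[0,0,0,0,0,0,0],[0,0,0,0,0,0,0]]'
python3 steer.py '[[0,0,0,0,0,0,0],[0,0,0,0,0,0,0],[0,0,0,0,0,0,0],[0,0,0,0,0,0,0],[0,0,0,0,0,0,0]]'
python3 - <<'E'
from h import *
go(w(-100,100,230),tilt(0))
cv2.imwrite('pics/s4.png',cv2.resize(r.grab_frame('side')[130:330,220:460,::-1],None,fx=3,fy=3))
E
```

```text
clock: 7.5
eef_pos: [487.3, -53.6, 230.5]
tcp_rot: [3.14, -0.387, 1.435]
contact_force: [-0.3, 0.1, -0.6]
opening: 0.002
grasp_force: 0.0
clock: 7.92
eef_pos: [487.4, -53.6, 230.6]
tcp_rot: [3.14, -0.387, 1.436]
contact_force: [0.5, -0.3, 0.3]
opening: -0.0
grasp_force: 0.0
clock: 8.33
eef_pos: [487.4, -53.5, 230.6]
tcp_rot: [3.139, -0.387, 1.436]
contact_force: [-0.1, -0.9, -0.3]
opening: 0.0
grasp_force: 0.0
jig now [-18.9  55.3 230.6] d tool [-75.3 -44.7 -30.1] rot [ 0.002 -0.387  0.   ] F [-0.1 -0.9 -0.3] q [-0.36  0.22  1.94  0.42  1.11 -0.43] t 8.3333
```

View pics/s4.png

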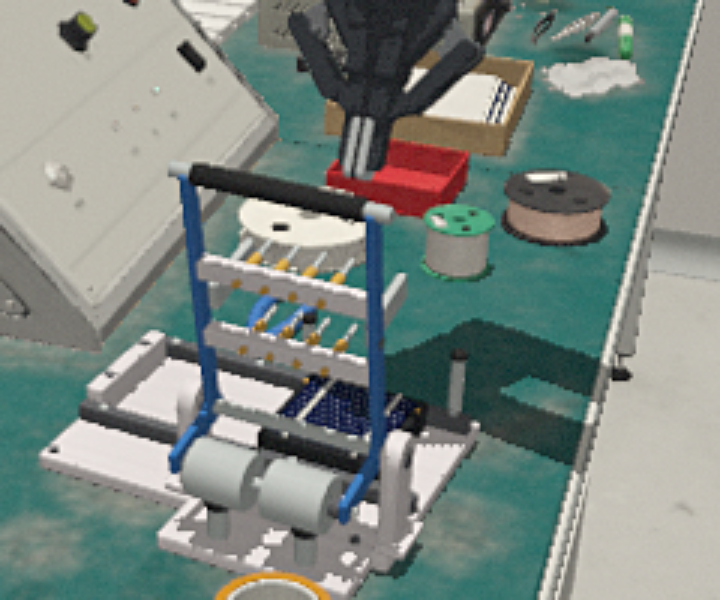

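The frame is standing over at its back stops, with the counterweights on the pegs at crop (215,520) and (305,520). Its tongues stick out toward the track at (395,295), so I'll push with the tool leaning slightly right to stay clear.

Scaled: -20 mm / 200 = -0.1, -15 mm / 200 = -0.075, -0.05 rad / 3.1416 = -0.0159.

```bash
python3 steer.py '[[0,-0.0127,0,-0.04,0,0,0],[0,-0.0159,0,-0.075,-0.04,-0.015,0],[0,-0.0159,0,-0.075,-0.075,-0.015,0],[0,-0.0159,0,-0.05,-0.1,-0.01,0],[0,-0.015,0,0,-0.1,0,0]]'
python3 steer.py '[[0,0,0,0,-0.075,0,0],[0,0,0,0,-0.025,0,0],[0,0,0,0,0,0,0]]'
python3 - <<'E'
from h import *
go(w(-8,133,100),tilt(.15));go(w(-8,133,40),tilt(.15))
E
```

```text
clock: 8.8
eef_pos: [418.0, -93.9, 223.1]
tcp_rot: [3.139, -0.147, 1.434]
contact_force: [-0.9, 0.6, 0.9]
opening: 0.002
grasp_force: 0.0
clock: 9.05
eef_pos: [398.0, -89.5, 223.3]
tcp_rot: [3.139, -0.151, 1.435]
contact_force: [1.2, -0.0, 0.0]
opening: 0.0
grasp_force: 0.0
jig now [-66.7 139.  223.3] d tool [ 39.5   5.7 130.7] rot [ 0.002 -0.001  0.   ] F [ 1.2 -0.   0. ] q [-0.34  0.06  2.09  0.17  1.02 -0.3 ] t 9.05
jig now [-66.7 139.  223.3] d tool [ 30.5   5.6 190. ] rot [ 0.002 -0.001  0.   ] F [ 1.2 -0.   0. ] q [-0.34  0.06  2.09  0.17  1.02 -0.3 ] t 9.05
```

Scaled: 20 mm / 200 = 0.1, 10 mm / 200 = 0.05.

```bash
python3 steer.py '[[0,0,0,0.04,0.005,0.05,0],[0,0,0,0.04,0.005,0.1,0],[0,0,0,0.04,0.005,0.1,0],[0,0,0,0.035,0.005,0.1,0],[0,0,0,0,0.005,0.1,0]]'
python3 steer.py '[[0,0,0,0,0,0.1,0],[0,0,0,0,0,0.1,0],[0,0,0,0,0,0.1,0],[0,0,0,0,0,0.075,0],[0,0,0,0,0,0.04,0]]'
python3 steer.py '[[0,0,0,0,0,0.04,0],[0,0,0,0,0,0.03,0],[0,0,0,0,0,0,0],[0,0,0,0,0,0,0]]'
python3 - <<'E'
from h import *
go(w(-8,133,40),tilt(.15))
E
```

```text
clock: 9.47
eef_pos: [411.1, -45.6, 137.5]
tcp_rot: [3.139, -0.151, 1.435]
contact_force: [0.1, -0.5, -0.2]
opening: 0.006
grasp_force: 0.0
clock: 9.88
eef_pos: [411.6, -33.9, 54.4]
tcp_rot: [-3.141, -0.15, 1.435]
contact_force: [-0.3, -0.2, -0.1]
opening: 0.001
grasp_force: 0.0
clock: 10.22
eef_pos: [412.2, -32.4, 42.9]
tcp_rot: [3.14, -0.15, 1.435]
contact_force: [0.6, 0.1, 0.7]
opening: 0.001
grasp_force: 0.0
jig now [ -8.2 132.6  42.9] d tool [-0.3 -0.4  2.9] rot [ 0.002 -0.     0.   ] F [0.6 0.1 0.7] q [-0.2   0.4   2.23  0.29  0.54 -0.32] t 10.2167
```

Scaled: 5 mm / 200 = 0.025, 4 mm / 200 = 0.02.

```bash
python3 steer.py '[[0,0,0,0,0.015,0.015,0],[0,0,0,0,0.025,0,0],[0,0,0,0,0.025,0,0],[0,0,0,0,0.02,0,0],[0,0,0,0,0.02,0,0]]'
python3 steer.py '[[0,0,0,0,0.025,0,0],[0,0,0,0,0.03,0,0],[0,0,0,0,0.03,0,0],[0,0,0,0,0.03,0,0],[0,0,0,0,0.03,0,0]]'
python3 steer.py '[[0,0,0,0,0.03,0,0],[0,0,0,0,0.03,0,0],[0,0,0,0,0.03,0,0],[0,0,0,0,0.03,0,0],[0,0,0,0,0.03,0,0]]'
python3 - <<'E'
from h import *
go(w(-8,-5,40),tilt(.15))
cv2.imwrite('pics/s5.png',cv2.resize(r.grab_frame('side')[130:330,220:460,::-1],None,fx=3,fy=3))
E
```

```text
clock: 10.63
eef_pos: [433.5, -35.0, 40.3]
tcp_rot: [3.139, -0.15, 1.435]
contact_force: [-3.5, 0.7, 2.8]
opening: -0.001
grasp_force: 2.0
clock: 11.05
eef_pos: [462.3, -38.9, 40.0]
tcp_rot: [3.139, -0.15, 1.435]
contact_force: [-2.3, 0.2, -1.7]
opening: -0.003
grasp_force: 0.8
clock: 11.47
eef_pos: [491.9, -42.9, 40.0]
tcp_rot: [3.14, -0.15, 1.435]
contact_force: [-1.7, 0.6, -1.1]
opening: -0.003
grasp_force: 0.7
jig now [-7.8 52.3 40. ] d tool [-0.3 57.3  0.1] rot [ 0.002 -0.     0.   ] F [-1.7  0.6 -1.1] q [-0.19  0.48  2.06  0.26  0.62 -0.26] t 11.4667
```

View pics/s5.png

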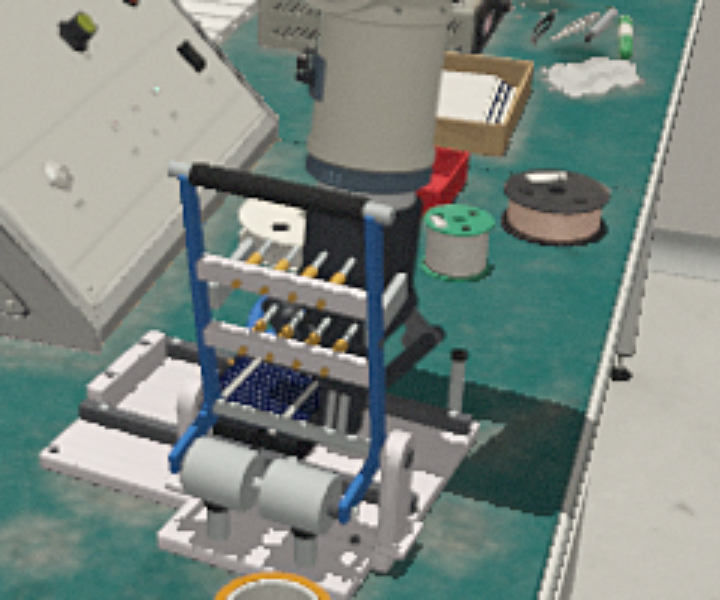

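The carrier is sliding along the track with about 2 N on the tool. The frame is still raised, and the wrist is clear of the tongues. On to the end stop, slowly at the end.

Scaled: 6 mm / 200 = 0.03.

```bash
python3 steer.py '[[0,0,0,0,0.03,0,0],[0,0,0,0,0.03,0,0],[0,0,0,0,0.03,0,0],[0,0,0,0,0.03,0,0],[0,0,0,0,0.03,0,0]]'
python3 steer.py '[[0,0,0,0,0.025,0,0],[0,0,0,0,0.025,0,0],[0,0,0,0,0.015,0,0],[0,0,0,0,0.01,0,0],[0,0,0,0,0.01,0,0]]'
python3 steer.py '[[0,0,0,0,0.0075,0,0],[0,0,0,0,0.0075,0,0],[0,0,0,0,0.0075,0,0],[0,0,0,0,0.0075,0,0],[0,0,0,0,0,0,0]]'
python3 - <<'E'
from h import *
go(w(-8,-5,40),tilt(.15))
E
```

```text
clock: 11.93
eef_pos: [521.7, -47.0, 40.1]
tcp_rot: [3.139, -0.15, 1.435]
contact_force: [-1.5, 0.1, -1.3]
opening: 0.0
grasp_force: 0.7
clock: 12.35
eef_pos: [537.7, -49.1, 40.1]
tcp_rot: [3.14, -0.15, 1.435]
contact_force: [-2.4, 0.3, 1.3]
opening: -0.003
grasp_force: 1.5
clock: 12.77
eef_pos: [544.2, -50.1, 40.2]
tcp_rot: [3.139, -0.15, 1.435]
contact_force: [-0.5, -0.4, -0.7]
opening: 0.003
grasp_force: 0.3
jig now [-7.8 -0.5 40.2] d tool [-0.2  4.5  0.2] rot [ 0.002 -0.     0.   ] F [-0.5 -0.4 -0.7] q [-0.18  0.53  1.95  0.24  0.68 -0.24] t 12.7667
```

Scaled: 1.5 mm / 200 = 0.0075, 1 mm / 200 = 0.005.

```bash
python3 steer.py '[[0,0,0,0,0.0075,0,0],[0,0,0,0,0.0075,0,0],[0,0,0,0,0.005,0,0],[0,0,0,0,0.005,0,0]]'
python3 steer.py '[[0,0,0,0,0.005,0,0],[0,0,0,0,0.005,0,0],[0,0,0,0,0,0,0]]'
python3 steer.py '[[0,0,0,0,0.005,0,0],[0,0,0,0,0.005,0,0],[0,0,0,0,0,0,0]]'
```

```text
clock: 13.1
eef_pos: [548.8, -50.7, 40.2]
tcp_rot: [3.14, -0.15, 1.435]
contact_force: [-2.6, 1.0, 0.7]
opening: -0.001
grasp_force: 1.2
clock: 13.35
eef_pos: [549.9, -50.8, 40.1]
tcp_rot: [3.141, -0.15, 1.435]
contact_force: [-4.9, 0.2, 2.8]
opening: -0.002
grasp_force: 2.6
clock: 13.6
eef_pos: [550.1, -50.8, 39.9]
tcp_rot: [-3.138, -0.151, 1.435]
contact_force: [-11.7, 0.2, 7.5]
opening: -0.0
grasp_force: 5.6
```

The tool has stalled at the stop with force building to 12 N. I press once more, then back off and retreat along the path it came by.

Scaled: -15 mm / 200 = -0.075, -5 mm / 200 = -0.025.

```bash
python3 steer.py '[[0,0,0,0,0.005,0,0],[0,0,0,0,0,0,0],[0,0,0,0,-0.01,0,0],[0,0,0,0,-0.025,0,0],[0,0,0,0,-0.075,0,0]]'
python3 steer.py '[[0,0,0,0,-0.11,0,0],[0,0,0,0,-0.11,0,0],[0,0,0,0,-0.11,0,0],[0,0,0,0,-0.11,0,0],[0,0,0,0,-0.11,0,0]]'
python3 steer.py '[[0,0,0,0,-0.06,-0.025,0],[0,0,0,0,0,-0.1,0],[0,0,0,0,0,-0.125,0],[0,0,0,0,0,-0.15,0],[0,0,0,0,0,-0.15,0]]'
python3 steer.py '[[0,0,0,-0.05,0,-0.15,0],[0,0,0,-0.15,0,-0.15,0],[0,0,0,-0.175,0,-0.05,0],[0,0,0,-0.175,0,0,0],[0,0,0,-0.175,0,0,0]]'
python3 steer.py '[[0,0,0,-0.175,0,0,0],[0,0,0,-0.1,0,0,0],[0,0,0,0,0,0,0],[0,0,0,0,0,0,0]]'
python3 - <<'E'
from h import *
a=r.grab_frame('top')[180:330,230:430,::-1]
cv2.imwrite('pics/c9.png',cv2.resize(a,None,fx=4,fy=4,interpolation=cv2.INTER_CUBIC))
f=lambda *v:((proj('top',w(*v))[0]-[230,180])*4).round(0)
print('near corners carrier home',f(-45,-20,34),f(45,-20,34),'far',f(-45,-110,34),f(45,-110,34),'bar raised',f(105,2,247),f(105,108,247))
E
```

```text
clock: 14.02
eef_pos: [534.4, -48.9, 40.6]
tcp_rot: [3.135, -0.15, 1.435]
contact_force: [-0.9, -0.7, 0.0]
opening: 0.002
grasp_force: 0.0
clock: 14.43
eef_pos: [422.8, -33.6, 40.2]
tcp_rot: [3.137, -0.15, 1.435]
contact_force: [-0.3, 0.9, 0.5]
opening: -0.002
grasp_force: 0.0
clock: 14.85
eef_pos: [409.0, -48.6, 150.4]
tcp_rot: [3.138, -0.15, 1.435]
contact_force: [0.2, -0.8, -0.4]
opening: 0.0
grasp_force: 0.0
clock: 15.27
eef_pos: [388.7, -202.5, 197.7]
tcp_rot: [3.135, -0.148, 1.436]
contact_force: [1.1, -0.9, 0.8]
opening: -0.004
grasp_force: 0.0
clock: 15.6
eef_pos: [380.5, -254.9, 187.8]
tcp_rot: [3.139, -0.15, 1.433]
contact_force: [-0.4, 1.1, 0.1]
opening: -0.001
grasp_force: 0.0
near corners carrier home [424. 255.] [257. 228.] far [451.  93.] [286.  66.] bar raised [ 84. 156.] [ 36. 399.]
```

View pics/c9.png

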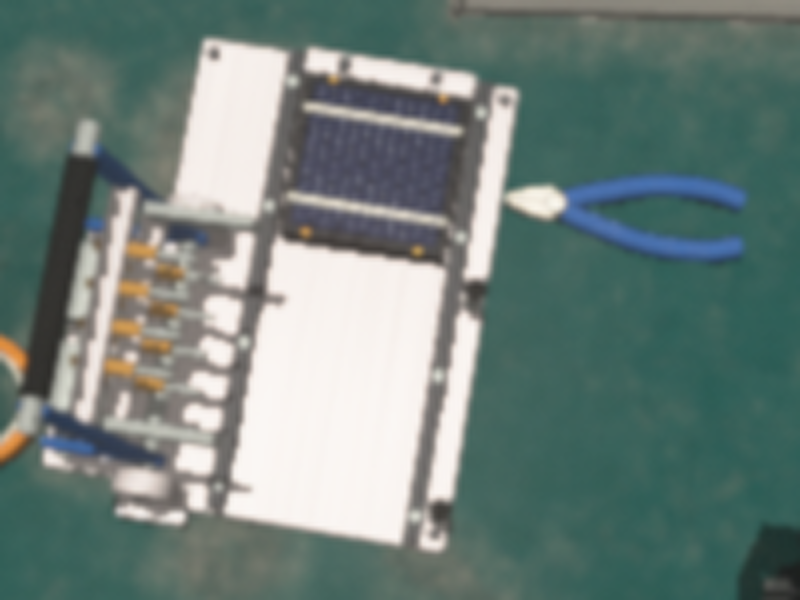

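The bar sits at its predicted raised position, (84,156) to (36,399). The carrier is tight against the end stop with its near edge at y≈240–260, as predicted, and the cutters haven't moved.

```bash
python3 -c "
from rig import r
print(r.sign_off())"
```

```text
the job is handed in; nothing more can be done
None
```

The hold-down frame is raised and resting against its back stops, the carrier is home against the end stop, nothing else was touched, and the job was handed in at about 16 s.

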